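# Set up the vegetable cutter: next cutter mouth, then draw the length gauge to the marker

### The arm

A 7-joint arm with a two-finger parallel gripper is mounted at the origin on the work surface. World frame = base frame: x ahead of the robot, y to its left, z up, the work surface at z = 0. Lengths are in m, angles in degrees, forces in N, time in s.
With the tool pointing down it reaches from about 0.35 to 0.775 m from the base axis. Payload 3.1 kg.
Tool frame: the origin (TCP) lies on the centre line of the jaws, within the pads' length; the fingertips stand 17 mm ahead of it and the grasp point (between the pads) lies 2 mm behind it (robot.tip_reach is the distance from the TCP to the fingertips, in m); z points along the fingers, y is the direction in which the jaws open and shut (so a half turn about z gives the same grasp; the last joint's range is limited). The gripper opens to 85 mm and grips with 20 to 120 N. Pads are 22 mm wide; open, the fingers measure 114 mm over their backs; the gripper's body (76 mm by 85 mm) begins 54 mm behind the grasp point. The pads swing forward as they close: fully open they stand 13 mm farther back than shut.
Start: joints at [70.606, 17.813, 0.802, 86.603, -0.252, 75.585, -1.558], TCP at [0.161, -0.526, 0.248] pointing down, gripper open.
Joint ranges: [-154.91, 154.91], [-16.99, 109.72], [-72.82, 74.43], [7.12, 147.25], [-82.49, 262.49], [11.32, 116.49], [-174.64, 174.64]. Speed limits (degrees/s): [159.86, 159.86, 180, 180, 180, 180, 180].

### API

Orientations are given as [roll, pitch, yaw] about the fixed x, y, z axes, in that order (R = Rz(yaw) Ry(pitch) Rx(roll)).
In Python, from station import robot, fingers, vision, workorder, recognise gives the robot as it stands. Calls block until the motion is done:
- robot.move_to(position, orientation): joint-space move of the TCP to a pose.
- robot.line_to(position, orientation=None, velocity=0.15, f_stop=None): straight line of the TCP; orientation=None keeps the orientation; velocity is the mean speed in m/s. With f_stop (N) it stops when the force on the tool has changed by that much, and returns True; else False.
- robot.move_j(angles): joint-space move.
- fingers.gripper_to(opening, force=None): opening from 0.0 (shut) to 1.0 (fully open); force is the grip in N (None keeps the last); returns when the fingers have stopped.
- robot.pause(seconds).
- robot.inverse_kinematics(position, orientation): joint angles nearest the present ones, or None.
- vision.grab_frame(name): name is "scene" or "top"; returns the picture (480x640x3 uint8, red, green, blue); there is no depth.
- vision.calibration(name): a dict with "mtx" (3x3 intrinsics, pixels), "extrinsics" (4x4, takes a point from world to camera coordinates). Camera axes: x right, y up, looking along -z (the intrinsics and any distortion apply to the point x, -y, -z); pixel columns grow to the right and rows downward; lengths in m; the calibration is good to about 2 mm. A picture is of the moment at which its call begins. calibration takes no time and is no camera call.
A pose or a line that the arm cannot do raises robot.PlanningError and nothing moves.
- workorder.close_job(): hands the job in, once; it reports no verdict.
Trained networks look in the newest picture that a camera, given by its name, has taken for a name from the list of things; names that differ only in an ending like _2 or _b are one class to them, and where a whole thing is asked for, a point or a joint stands for the part that bears it (a point fixed in the world has none). Each returns a list of dicts, best first, with "p" (0 to 1); they miss things now and then, are a little off and sometimes report something else, mostly with a low value. They report only what shows in the picture. A call takes as long as a camera call.
- recognise(label, camera): "rect" ([centre column, centre row, width, height] in pixels, round what is visible of it).
Readings, each from a call of its own:
- robot.current_time_s(): time.
- robot.current_joint_positions(): joint angles.
- robot.current_dq(): joint speeds.
- robot.current_joint_torque(): joint torques, N m.
- robot.current_tool_pos(): TCP position.
- robot.current_eef_rot(): TCP orientation.
- robot.current_contact_force(): force on the tool from outside, world axes, zero at the start.
- robot.current_torque(): the same for the moment, N m.
- robot.current_finger_gap(): opening from 0.0 (shut) to 1.0 (fully open).
Only numpy, scipy, OpenCV 4.12 (cv2) and the standard library are available. Lean on these libraries where they do the work, as an engineer would, in place of code of your own. Each camera call takes 0.05 s, during which the arm holds its last target.

### The job

Set up the vegetable cutter for the next batch: first turn its turret one click clockwise (seen from above) so that it rests in its next position, then press the lock button so that the length-gauge arm springs free. Draw the gauge arm out until its pointer stands at the grey marker tab on the scale, and finish while still holding it there, because it slides back by itself when let go. Leave the tab and the other things on the worktop where they are.

Things in the scene. Friction and masses are not known exactly. Their poses are not given: they have to be found in the camera images.
- cutter: Vegetable cutter, fixed: white base 215 x 500 x 22 mm. Origin on the worktop; at yaw 0 its x points away from the robot, y to the robot's left. Base covers x -60..155, y -280..220 mm of this frame. Turret at the +y end; from it a shallow trough (walls to 36 mm high) runs to -y at x -52..52; beyond it the gauge's white sleeve housing, x 56..100, y -90..30, top at 90 mm.
- turret (a joint): Turret: steel drum on an upright axis, 148 mm diameter, top 98 mm above the worktop (hub 108 mm), six cutter mouths around its side reaching 92 mm from the axis. In rad, 0 at the start, growing clockwise seen from above. A sprung detent centres it on every 1.047 rad (one click, 60 degrees): past half way it pulls on to the next position, before that back. Needs 0.3 N m at most.
- turret_axis (a point): Point on the turret's upright axis, at the height of the drum's top (98 mm above the worktop).
- peg_near (a point): Top centre of one of three equal upright black pegs on the turret, by which it is turned: 14 mm diameter, 41 mm tall (98 to 139 mm above the worktop), 58 mm from the axis, 120 degrees apart. This one starts on the robot's side (-x of the cutter). Pinch it or push it from the side.
- peg_right (a point): Top centre of the peg that starts 120 degrees anticlockwise (seen from above) from peg_near. It is the same kind of peg.
- peg_left (a point): Top centre of the third peg, 120 degrees clockwise (seen from above) from peg_near at the start.
- lock_top (a point): Centre of the top of the lock button: a round grey push button, 27 mm diameter, on top of the sleeve housing, its top 106 mm above the worktop when up. It is pressed straight down.
- lock (a joint): Travel of the lock button in m: 0 up, 0.008 fully down (2 N to start, 6 N fully down). It springs up when let go. At about 0.006 and more it frees the gauge arm; once the arm has sprung out it stays free and the button need not be kept down.
- gauge (a joint): Extension of the telescoping gauge arm in m: 0 locked, up to 0.135, along the cutter's -y. Locked, it cannot be drawn out. When freed, a spring throws it out to about 0.03 and holds it there; further out the spring pulls it back with 50 N/m (about 4 N at 0.11), so it returns to about 0.03 when let go.
- stop_top (a point): Point on the top edge of the stop plate on the arm's end: an upright steel plate across the trough, 125 mm along the cutter's x (-32..93 mm), 10 mm thick along y (the way the arm slides), top 124 and bottom 36 mm above the worktop. The point lies at x 20 mm, mid thickness; both faces are free there, so it can be pinched from above, fingers closing along the cutter's y.
- pointer (a point): Tip of the dark pointer bar (3 mm wide) that sticks out from the foot of the stop plate over the scale, on the far side from the robot. It moves with the arm.
- tab (a joint): Where the marker tab stands on the scale, in m, read like gauge: the pointer stands at the middle of the tab when gauge equals tab. It lies between 0.06 and 0.11. It could be shifted by pushing, but it must stay.
- tab_mid (a point): Middle of the grey marker tab, a block 10 mm wide along the scale, 18 mm across and 16 mm high, on the scale's far edge just beyond the pointer's tip. The scale, a ruled strip with a mark every 10 mm, lies along the far edge of the cutter's base.
- bowl: White bowl with potatoes, 136 mm diameter, 70 mm high with the potatoes, beyond the cutter's -y end. Origin under its centre. To be left alone.
- mug: Blue mug, 80 mm diameter, 85 mm high, in front of the cutter. Origin under its centre. To be left alone.
- jar1: Glass jar with black cap, 48 mm diameter, 95 mm high, behind the cutter. Origin under its centre. To be left alone.
- jar2: Amber jar with steel cap, 60 mm diameter, 80 mm high, behind the cutter. Origin under its centre. To be left alone.
- pepper: Dark wooden pepper pot, 42 mm diameter, 78 mm high, behind the cutter near the turret. Origin under its centre. To be left alone.
- saucer: White plate, 130 mm diameter, 16 mm high, beyond the cutter's +y end. Origin under its centre. To be left alone.

How it is judged:
By the outcome, as a careful person would: the job done as asked, in the order asked, and still so for the second after the job is handed in, while the arm keeps its last pose, push and grip.
It also fails if it takes over 54 s, if anything falls off the work surface, if the arm or the gripper's body presses on something with over 40 N, if the wrist force passes 120 N, or if a joint passes its speed limit or range.

## Working session

There is one attempt and no reset: what is moved stays moved. The work goes in short steps, each a Python script; the robot and the scene stay as the last script left them, time stands still between calls to the robot, and variables do not carry over. Pictures are saved under pics/ and viewed, and the job is handed in when it is done.

```bash
mkdir -p pics; ls
python3 - <<'E'
from station import robot, fingers, vision, workorder, recognise
import cv2
for n in("scene","top"):
    im=vision.grab_frame(n); cv2.imwrite(f"pics/{n}0.png",im[:,:,::-1])
    c=vision.calibration(n); print(n,c)
    for l in ["cutter","turret","turret_axis","peg_near","peg_right","peg_left","lock_top","stop_top","pointer","tab_mid","mug","bowl","pepper"]:
        print(l,[(round(d["p"],2),[round(float(v),1) for v in d["rect"]]) for d in recognise(l,n)[:3]])
print(robot.current_time_s())
E
```

```text
pics
scene {'mtx': array([[529.19048395,   0.        , 320.77772668],
       [  0.        , 529.19048395, 238.9189075 ],
       [  0.        ,   0.        ,   1.        ]]), 'extrinsics': array([[-2.15064820e-02,  9.99634859e-01,  1.63591199e-02,
        -2.13965662e-02],
       [-7.80377670e-01, -2.70129887e-02,  6.24724731e-01,
         3.96042755e-01],
       [ 6.24938527e-01,  6.69339353e-04,  7.80673676e-01,
        -1.74080482e+00],
       [ 0.00000000e+00,  0.00000000e+00,  0.00000000e+00,
         1.00000000e+00]])}
cutter []
turret [(0.9, [361.4, 220.4, 71.9, 64.9])]
turret_axis [(0.97, [308.4, 244.3, 203.7, 116.7]), (0.3, [170.7, 240.7, 53.7, 44.8])]
peg_near [(0.6, [361.8, 218.4, 69.7, 64.8])]
peg_right [(0.7, [361.3, 218.8, 69.6, 68.8])]
peg_left []
lock_top [(0.49, [311.7, 244.6, 13.6, 9.1]), (0.39, [232.9, 288.5, 8.2, 8.0])]
stop_top [(0.71, [273.7, 237.3, 19.8, 60.7]), (0.65, [235.2, 288.4, 2.2, 7.4]), (0.17, [328.1, 297.5, 21.9, 37.7])]
pointer [(0.63, [271.3, 238.9, 15.2, 64.7]), (0.31, [310.5, 244.6, 10.0, 12.2])]
tab_mid [(0.48, [234.9, 289.1, 6.6, 8.0])]
mug [(0.9
[... 614 characters left out ...]
.9, 135.3])]
turret [(0.61, [272.4, 296.0, 80.8, 82.6])]
turret_axis [(0.77, [334.7, 268.4, 219.8, 132.0]), (0.64, [273.1, 295.7, 80.3, 82.8])]
peg_near [(0.83, [272.2, 295.8, 80.1, 77.1]), (0.63, [482.8, 266.4, 58.0, 61.7]), (0.38, [277.6, 215.2, 20.0, 25.1])]
peg_right [(0.83, [272.2, 292.9, 80.4, 78.2])]
peg_left [(0.85, [271.8, 294.1, 83.6, 81.9])]
lock_top [(0.51, [324.7, 246.7, 9.4, 11.4])]
stop_top [(0.96, [372.1, 255.9, 27.5, 72.1])]
pointer [(0.9, [373.6, 261.1, 16.2, 57.3]), (0.25, [271.4, 291.6, 86.4, 81.6])]
tab_mid [(0.41, [325.5, 246.4, 10.3, 7.8])]
mug [(0.67, [348.1, 335.5, 45.1, 39.4])]
bowl [(0.59, [482.8, 266.9, 61.4, 58.9])]
pepper [(0.75, [277.4, 215.4, 21.2, 22.9])]
1.4
```

View pics/scene0.png

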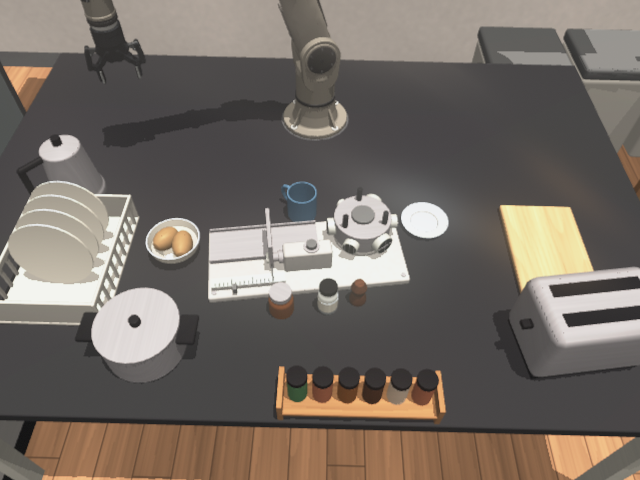

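```bash
python3 -c "
import cv2
a=cv2.imread('pics/top0.png');cv2.imwrite('pics/top0c.png',cv2.resize(a[190:365,220:480],None,fx=3,fy=3,interpolation=cv2.INTER_CUBIC))
a=cv2.imread('pics/scene0.png');cv2.imwrite('pics/scene0c.png',cv2.resize(a[170:320,200:420],None,fx=3.6,fy=3.6,interpolation=cv2.INTER_CUBIC))"
```

```text
(no output)
```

View pics/top0c.png

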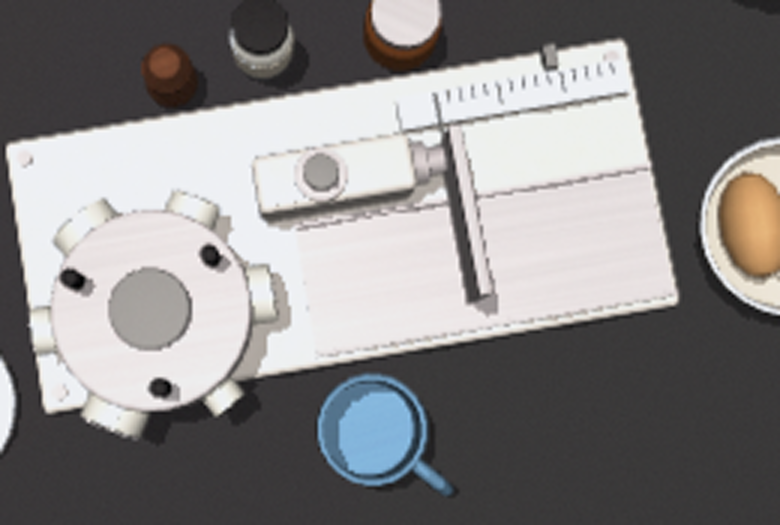

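View pics/scene0c.png

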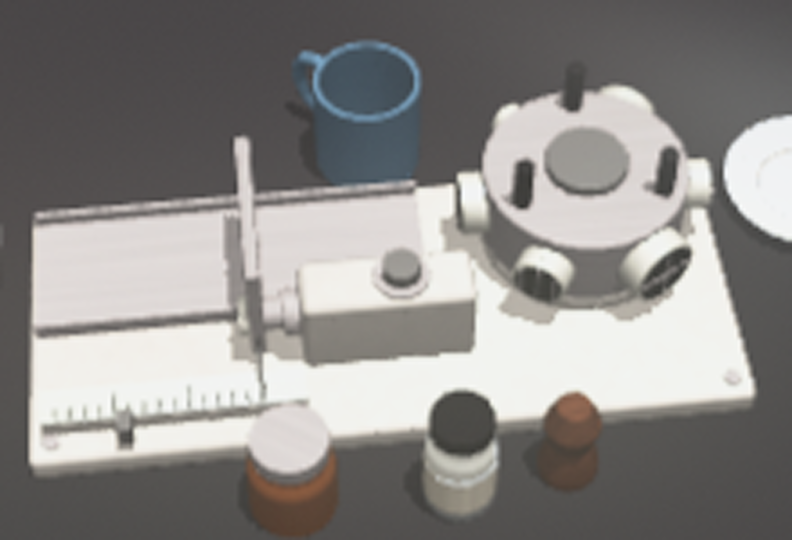

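The cutter is yawed by about 8°. In the top crop the pegs are at (160,388), (210,256) and (72,280), the lock at (322,172), the plate top running from (455,130) to (485,295), the pointer at (437,110) and the tab at (549,57). I'll fit the cutter pose next.

```bash
cat > h.py <<'E'
import numpy as np
from station import robot, fingers, vision, workorder, recognise
import cv2
from scipy.optimize import least_squares
CAL={n:vision.calibration(n) for n in("scene","top")}
def proj(n,P):
    P=np.atleast_2d(P).astype(float); E=CAL[n]["extrinsics"]; c=P@E[:3,:3].T+E[:3,3]
    c=c*[1,-1,-1]; u=c@CAL[n]["mtx"].T
    return u[:,:2]/u[:,2:]
def onplane(n,uv,z):
    K=CAL[n]["mtx"];E=CAL[n]["extrinsics"];d=np.linalg.inv(K)@[uv[0],uv[1],1]*[1,-1,-1]
    R=E[:3,:3];o=-R.T@E[:3,3];d=R.T@d
    return o+d*(z-o[2])/d[2]
E
cat > fit.py <<'E'
from h import *
T=lambda a:np.array(a)/3+[220,190]-0.33
S=lambda a:np.array(a)/3.6+[200,170]-0.36
# corners local
C=np.array([[155,220,22],[155,-280,22],[-60,-280,22],[-60,220,22]])/1000.
top=[T((7,147)),T((625,40)),T((679,302)),T((45,412))]
sc={0:S((753,396)),1:S((33,465)),2:S((38,213))}  # scene: +x toward camera
pegT=dict(near=T((160,386)),right=T((209,254)),left=T((71,278)))
def W(p,L):
    L=np.atleast_2d(L);c,s=np.cos(p[2]),np.sin(p[2]);return np.c_[p[0]+c*L[:,0]-s*L[:,1],p[1]+s*L[:,0]+c*L[:,1],L[:,2]]
def res(p):
    return np.r_[(proj("top",W(p,C))-top).ravel(),(proj("scene",W(p,C[[0,1]]))-[sc[0],sc[1]]).ravel()]
r=least_squares(res,[.55,0,.14]);p=r.x
print("pose",p[:2],np.degrees(p[2]),np.round(r.fun,1))
def loc(w):
    c,s=np.cos(p[2]),np.sin(p[2]);d=np.array(w)[:2]-p[:2];return np.array([c*d[0]+s*d[1],-s*d[0]+c*d[1]])*1000
def show(k,n,uv,z):
    w=onplane(n,uv,z);print(k,n,"world",np.round(w,4),"local",np.round(loc(w),1))
show("near","top",T((160,384)),.139);show("right","top",T((211,252)),.139);show("left","top",T((70,276)),.139)
show("near","scene",S((574,66)),.139);show("right","scene",S((523,164)),.139);show("left","scene",S((669,153)),.139)
show("hub","top",T((150,308)),.108);show("hub","scene",S((588,160)),.108)
show("lock","top",T((322,172)),.106);show("lock","scene",S((402,264)),.106)
show("plate a","top",T((455,130)),.124);show("plate b","top",T((486,296)),.124)
show("plate a","scene",S((254,262)),.124);show("plate b","scene",S((241,140)),.124)
show("pointer","top",T((436,95)),.03);show("pointer","scene",S((264,383)),.03)
show("tab","top",T((549,53)),.038);show("tab","scene",S((124,415)),.038)
for n,q,b in (("mug",(372,375),0.085),): show(n,"top",T(q),b)
E
python3 fit.py
python3 -c "
import cv2
a=cv2.imread('pics/top0.png');cv2.imwrite('pics/top0d.png',cv2.resize(a[195:245,340:440],None,fx=8,fy=8,interpolation=cv2.INTER_CUBIC))
a=cv2.imread('pics/scene0.png');cv2.imwrite('pics/scene0d.png',cv2.resize(a[265:305,205:305],None,fx=8,fy=8,interpolation=cv2.INTER_CUBIC))"
```

```text
pose [0.52555092 0.01794722] 8.375735099707702 [-1.1 -0.9  0.4 -0.8  1.1  1.  -0.4  1.4  1.5  0.2 -1.4  0.5]
near top world [0.4543 0.1273 0.139 ] local [-54.5 118.6]
right top world [0.546 0.09  0.139] local [30.7 68.3]
left top world [0.5315 0.19   0.139 ] local [ 31.  169.3]
near scene world [0.4475 0.1267 0.139 ] local [-61.3 119. ]
right scene world [0.5413 0.0898 0.139 ] local [26.1 68.8]
left scene world [0.5278 0.1898 0.139 ] local [ 27.2 169.7]
hub top world [0.5095 0.1365 0.108 ] local [  1.4 119.6]
hub scene world [0.5087 0.1373 0.108 ] local [  0.7 120.6]
lock top world [0.606  0.0093 0.106 ] local [ 78.3 -20.3]
lock scene world [0.6046 0.0098 0.106 ] local [ 77.  -19.6]
plate a top world [ 0.6315 -0.0875  0.124 ] local [  89.5 -119.7]
plate b top world [ 0.511  -0.1046  0.124 ] local [ -32.2 -119.2]
plate a scene world [ 0.6204 -0.0874  0.124 ] local [  78.5 -118.1]
plate b scene world [ 0.513  -0.1052  0.124 ] local [ -30.3 -120. ]
pointer top world [ 0.6758 -0.0833  0.03  ] local [ 133.9 -122.1]
pointer scene world [ 0.6521 -0.0834  0.03  ] local [ 110.4 -118.7]
tab top world [ 0.7054 -0.1722  0.038 ] local [ 150.2 -214.3]
tab scene world [ 0.6868 -0.1746  0.038 ] local [ 131.5 -213.9]
mug top world [ 0.458  -0.0234  0.085 ] local [-72.8 -31.1]
```

View pics/top0d.png

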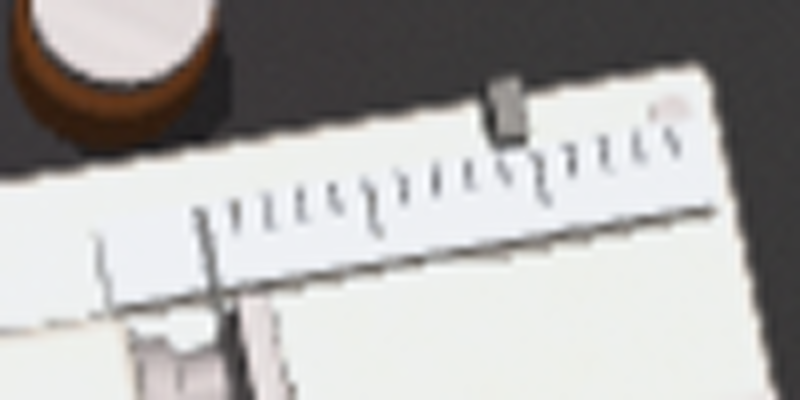

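View pics/scene0d.png

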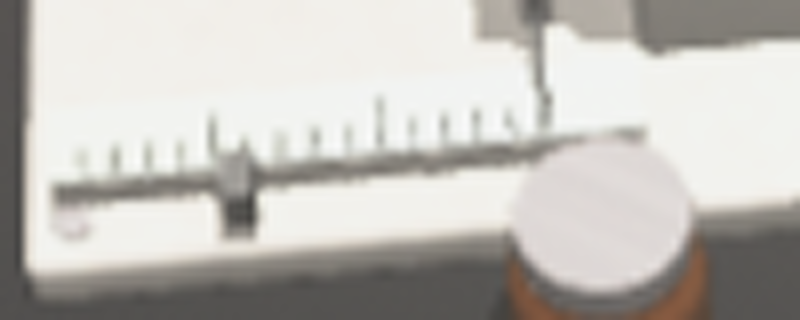

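```bash
cat >> h.py <<'E'
P0=np.array([0.5253,0.0179]);PSI=np.radians(8.376)
def w(x,y,z):
    c,s=np.cos(PSI),np.sin(PSI);x,y=x/1000,y/1000
    return [P0[0]+c*x-s*y,P0[1]+s*x+c*y,z]
def snap(k):
    for n in("scene","top"): cv2.imwrite(f"pics/{n}{k}.png",vision.grab_frame(n)[:,:,::-1])
    a=cv2.imread(f'pics/top{k}.png')[180:370,210:480];b=cv2.imread(f'pics/scene{k}.png')[160:320,190:420]
    cv2.imwrite(f'pics/t{k}.png',cv2.resize(a,None,fx=2.9,fy=2.9,interpolation=cv2.INTER_CUBIC))
    cv2.imwrite(f'pics/s{k}.png',cv2.resize(b,None,fx=3.4,fy=3.4,interpolation=cv2.INTER_CUBIC))
E
python3 - <<'E'
from h import *
print(robot.current_eef_rot(),robot.current_tool_pos())
for yaw in(158.4,-21.6):
    print(yaw,robot.inverse_kinematics(w(-58,120,.2),[180,0,yaw]))
for yaw in(8.4,-171.6):
    print(yaw,robot.inverse_kinematics(w(20,-215,.2),[180,0,yaw]),robot.inverse_kinematics(w(78,-20,.2),[180,0,yaw]))
E
```

```text
[1.79996411e+02 1.02592554e-03 1.70103847e+01] [ 0.16090093 -0.52596754  0.24830777]
158.4 [ 29.73309553  18.9983527  -58.99645307 101.70182373  17.3729976
  69.14717318  34.21690216]
-21.6 [  28.56068295   18.37074579  -57.22564109  101.73116039   16.50132655
   68.89961576 -144.97391494]
8.4 [ 29.06470278  27.4224911  -18.25462298  80.86496301   8.67231853
  73.08810065 -71.39469957] [ 19.4791987   29.68736731 -33.47350171  80.80304728  16.47615389
  74.39748219 -96.54333859]
-171.6 [ 41.25737632  30.93479524 -37.79838063  80.32945409  19.02325375
  75.14711212 100.97073808] [ 25.63196639  32.40300066 -44.10817701  80.54549637  22.59950788
  76.06299926  79.0093804 ]
```

Run:
```python
from h import *
O=[180,0,158.4]
robot.move_to(w(-58,120,.21),O)
fingers.gripper_to(0.5,20)
robot.line_to(w(-58,120,.128),velocity=.12,f_stop=12)
print(robot.current_tool_pos(),robot.current_contact_force(),robot.current_time_s())
snap(1)
```

```text
[0.45096722 0.12857569 0.12858082] [-0.01839886 -0.73812477  0.40210667] 5.2667
```

View pics/t1.png

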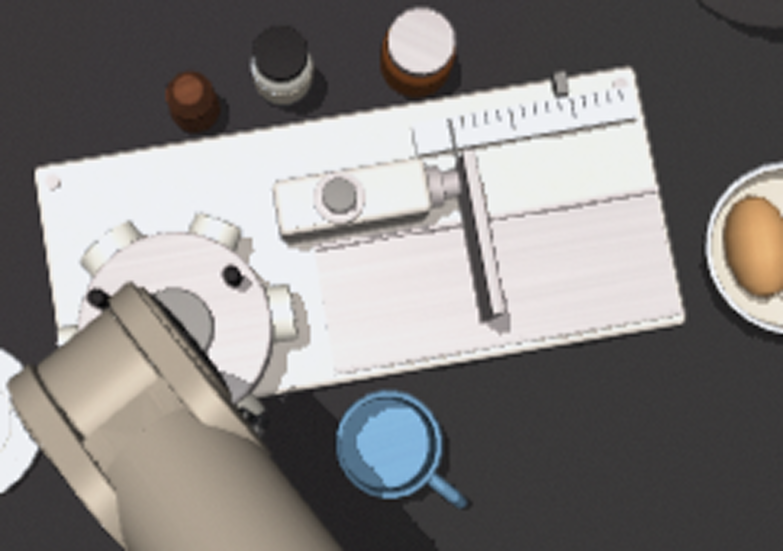

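View pics/s1.png

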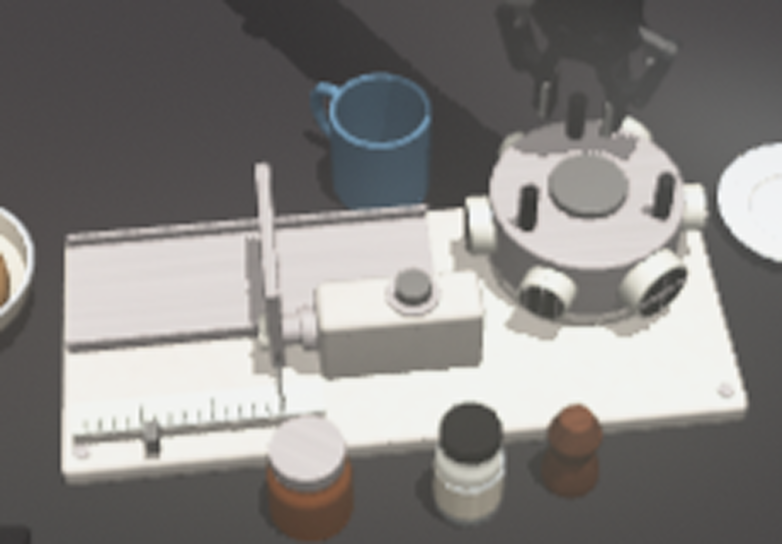

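In the scene crop the fingers are on either side of peg_near at (577,115). Next I'll grip it and swing it along the arc.

Run:
```python
from h import *
fingers.gripper_to(0.0,25)
print("gap",robot.current_finger_gap(),robot.current_contact_force())
for th in (10,20,30,40,50,60):
    a=np.radians(180-th)
    s=robot.line_to(w(58*np.cos(a),120+58*np.sin(a),.128),velocity=.06,f_stop=30)
    print(th,s,robot.current_contact_force().round(1),robot.current_tool_pos().round(4))
    if s: break
print("gap",robot.current_finger_gap(),robot.current_time_s())
snap(2)
```

```text
gap 0.14960154359544509 [-1.17819436 -3.21740805  6.19225033]
10 False [-4.2 -7.  10. ] [0.4492 0.1347 0.1284]
20 False [-7.4 -5.5 11.3] [0.4488 0.1461 0.1284]
30 False [-5.9 -2.   8.2] [0.4513 0.1577 0.1282]
40 False [-5.4  1.1  5.1] [0.4561 0.1683 0.128 ]
50 False [-2.2  3.8 -0.1] [0.4637 0.1768 0.1279]
60 False [-4.1  1.6  3.3] [0.4709 0.1823 0.1279]
gap 0.15178694902207904 7.6333
```

View pics/s2.png

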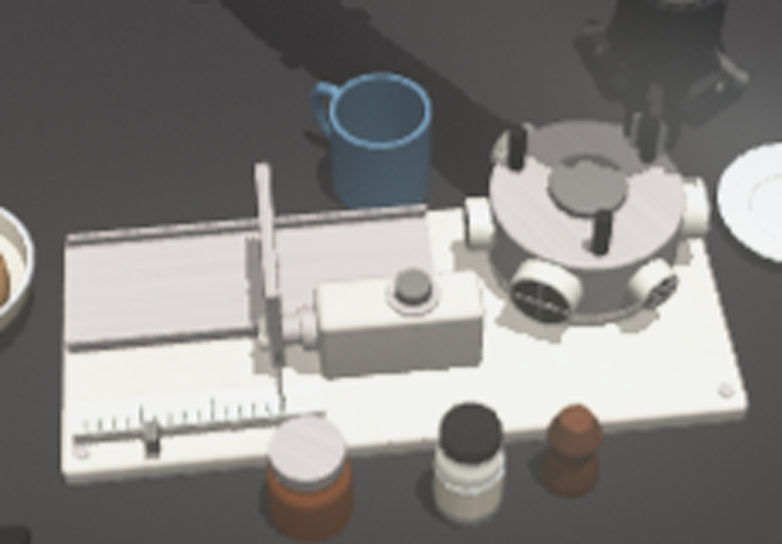

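The turret has turned about one click: the gripped peg is now at (648,135) and the others at (517,148) and (602,232). I'll release it, go to the lock and look again.

Run:
```python
from h import *
fingers.gripper_to(0.45,25)
robot.line_to(robot.current_tool_pos()+[0,0,.085],velocity=.15,f_stop=15)
robot.move_to(w(78,-20,.17),[180,0,-171.6])
fingers.gripper_to(0.0,25)
robot.line_to(w(78,-20,.135),velocity=.1,f_stop=10)
print(robot.current_tool_pos(),robot.current_contact_force(),robot.current_time_s())
snap(3)
```

```text
[0.60522915 0.00946199 0.13465614] [-0.23663549  0.39021331  0.74586437] 10.6583
```

View pics/s3.png

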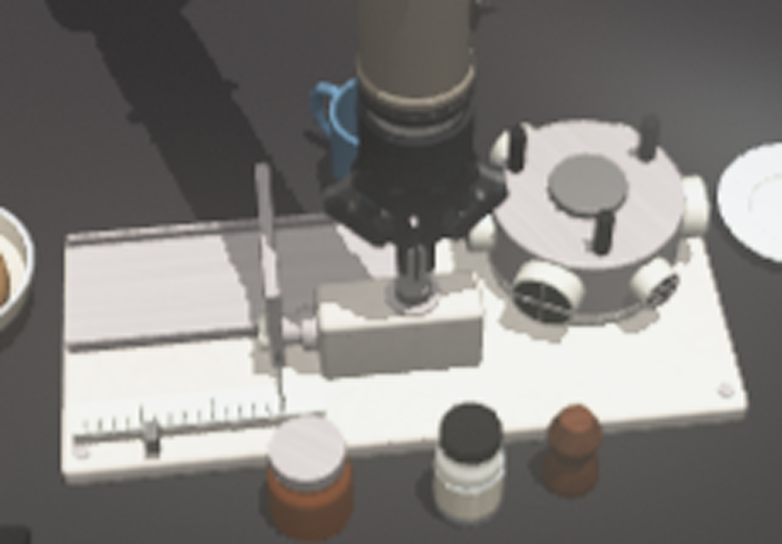

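View pics/t3.png

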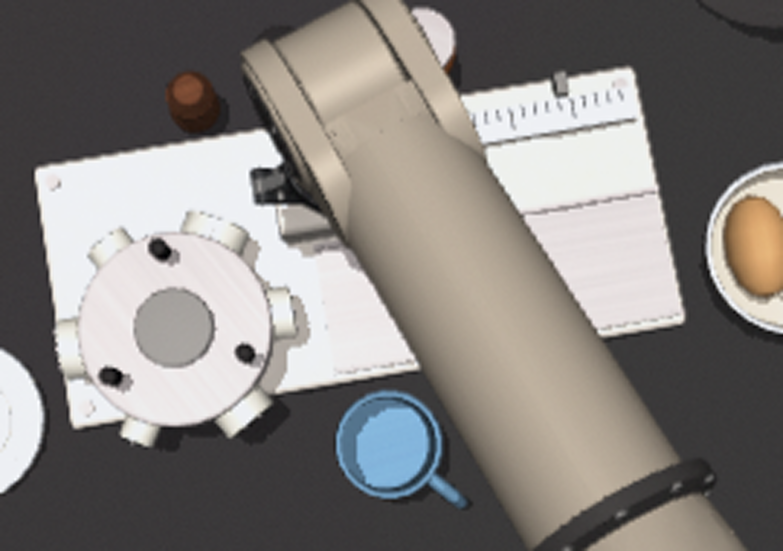

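The turret sits in its next position, with a peg now on the far side at top crop (160,250). The fingertips are over the button at scene crop (415,290), so I'll press.

Run:
```python
from h import *
s=robot.line_to(w(78,-20,.1125),velocity=.03,f_stop=12)
robot.pause(.3)
print(s,robot.current_tool_pos(),robot.current_contact_force())
robot.line_to(w(78,-20,.19),velocity=.15)
print(robot.current_time_s())
snap(4)
```

```text
True [0.60559661 0.00950912 0.11539064] [-1.41180847 -0.79054137  5.7033061 ]
12.3833
```

View pics/s4.png

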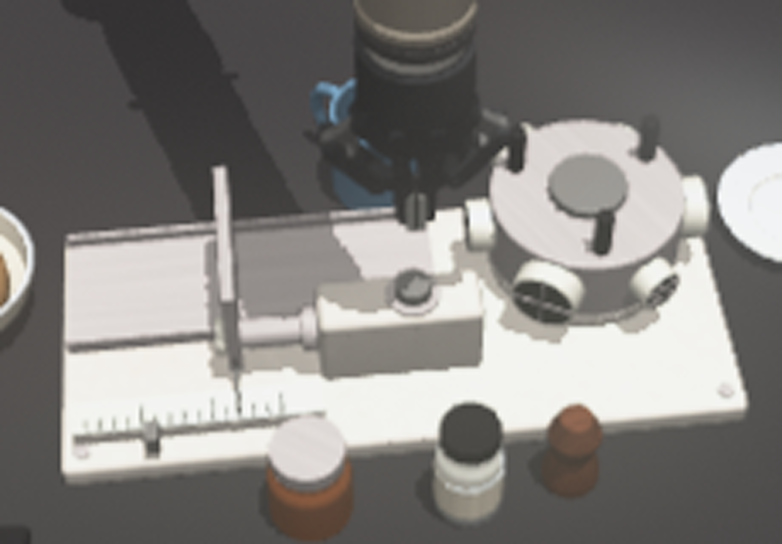

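The gauge has sprung out, and the pointer is near the 30 mark at scene crop (238,405). I'll grip the plate next and stop short of the tab.

Run:
```python
from h import *
O=[180,0,-171.6]
robot.move_to(w(20,-150,.19),O)
fingers.gripper_to(0.5,40)
s=robot.line_to(w(20,-150,.110),velocity=.1,f_stop=10)
print(s,robot.current_contact_force())
if not s:
    fingers.gripper_to(0,40)
    print("gap",robot.current_finger_gap(),robot.current_contact_force())
    print(robot.line_to(w(20,-209,.110),velocity=.06,f_stop=25))
    robot.pause(.3)
print(robot.current_contact_force(),robot.current_tool_pos(),w(20,-209,.11),robot.current_time_s())
snap(5)
a=cv2.imread('pics/scene5.png');cv2.imwrite('pics/scene5d.png',cv2.resize(a[265:305,205:305],None,fx=8,fy=8,interpolation=cv2.INTER_CUBIC))
```

```text
False [-0.09676713 -0.03126771  0.10118898]
gap 0.10954787930541404 [-0.79311215  0.14521812  3.26646269]
False
[-1.65769822  2.53201133  6.1170864 ] [ 0.57571534 -0.18459141  0.11077265] [np.float64(0.5755314124853393), np.float64(-0.18595731578662483), 0.11] 16.3667
```

View pics/s5.png

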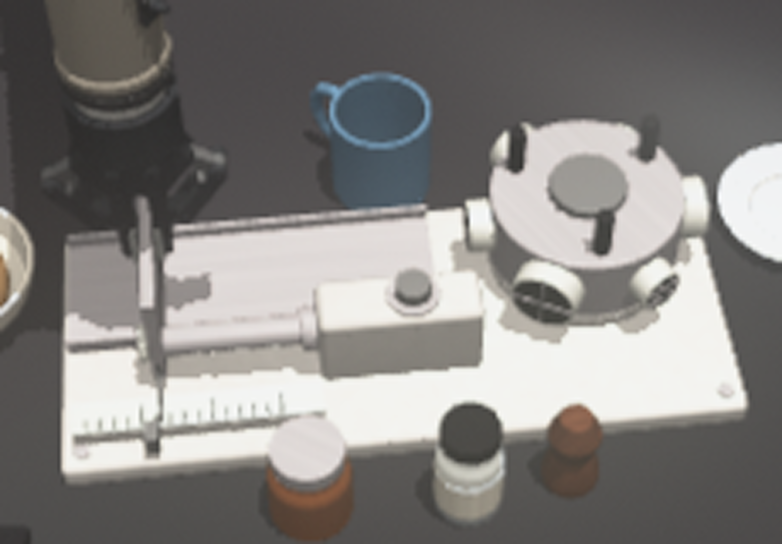

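View pics/scene5d.png

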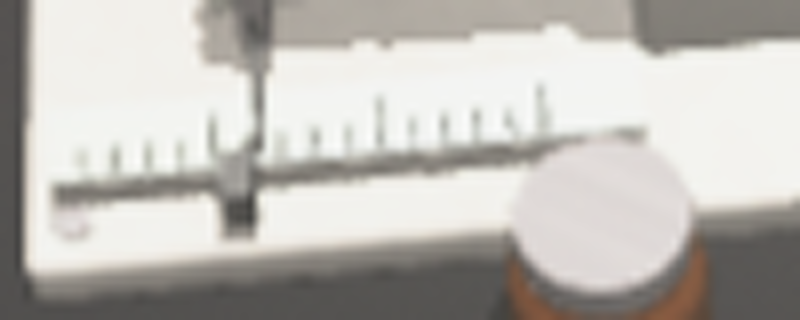

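View pics/t5.png

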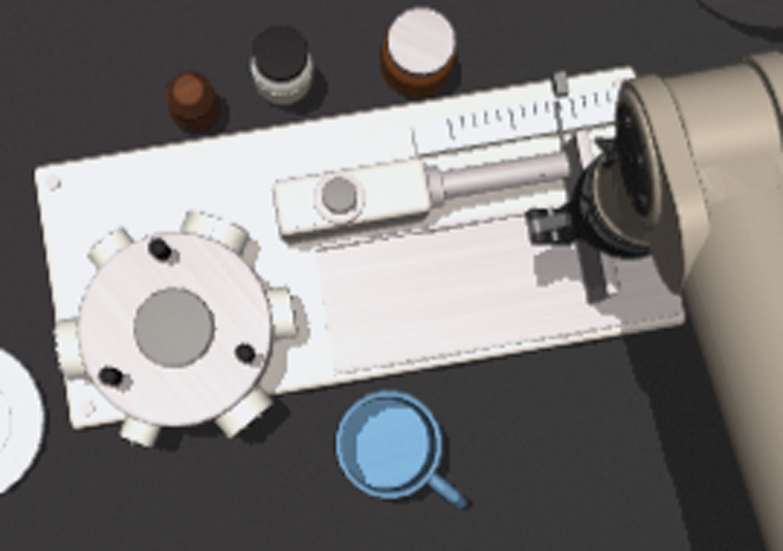

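The pointer is just short of the tab. I'll zoom in on both views to measure the remaining gap.

Run:
```python
import cv2,numpy as np
a=cv2.imread('pics/top5.png')[198:233,385:430];b=cv2.imread('pics/scene5.png')[265:300,220:265]
f=lambda i:cv2.resize(i,None,fx=8.8,fy=14,interpolation=cv2.INTER_CUBIC)
cv2.imwrite('pics/z5.png',np.hstack([f(a),f(b)]))
```

```text
(no output)
```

View pics/z5.png

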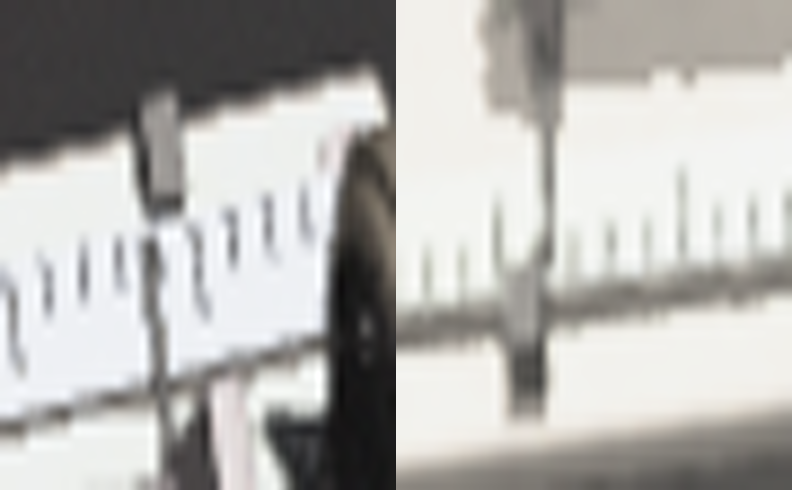

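```bash
cat > m.py <<'E'
from h import *
def loc(q):
    c,s=np.cos(PSI),np.sin(PSI);d=np.array(q)[:2]-P0;return np.array([c*d[0]+s*d[1],-s*d[0]+c*d[1]])*1000
o=np.array([.45,.45])
def show(k,n,uv,z): print(k,n,z,loc(onplane(n,np.array(uv)-o,z)).round(1))
if __name__=="__main__":
    show("tabtop","top",(403.4,208.2),.038); show("tabtop","scene",(234.4,286.8),.038);show("tabbase","scene",(234.7,294.6),.022)
    for z in(.024,.03,.036):
        show("ptip","top",(402.05,214.8),z);show("pbase","top",(403.75,226.6),z);show("ptip","scene",(237.2,283.7),z);show("pmid","scene",(237.2,275.7),z)
    for L in([150,-212,.038],[150,-212,.022],[135,-212,.022],[135,-212,.030]):
        print(L,proj("top",w(*L)),proj("scene",w(*L)))
    print("scale marks 50,100", loc(onplane("top",(386.5-.45,221.4),.022)))
E
python3 m.py
```

```text
tabtop top 0.038 [ 149.4 -214.8]
tabtop scene 0.038 [ 135.8 -214.3]
tabbase scene 0.022 [ 147.8 -215.7]
ptip top 0.024 [ 136.9 -211.2]
pbase top 0.024 [ 108.3 -209.6]
ptip scene 0.024 [ 118.  -208.6]
pmid scene 0.024 [  94. -208.]
ptip top 0.03 [ 135.8 -210.1]
pbase top 0.03 [ 107.4 -208.5]
ptip scene 0.03 [ 122.1 -208.1]
pmid scene 0.03 [  98.2 -207.5]
ptip top 0.036 [ 134.8 -208.9]
pbase top 0.036 [ 106.5 -207.4]
ptip scene 0.036 [ 126.2 -207.6]
pmid scene 0.036 [ 102.5 -207. ]
[150, -212, 0.038] [[401.74503707 207.69227549]] [[235.06418276 291.16026311]]
[150, -212, 0.022] [[400.7305338  209.15348654]] [[235.79045548 294.77328636]]
[135, -212, 0.022] [[401.95920155 215.24743664]] [[235.63676437 289.60753066]]
[135, -212, 0.03] [[402.47184032 214.55789879]] [[235.27726308 287.79773606]]
scale marks 50,100 [ 126.88609125 -172.04411427]
```

```bash
cat > tri.py <<'E'
from m import *
def tri(a,b):
    f=lambda X:np.r_[proj("top",X)[0]-(np.array(a)-o),proj("scene",X)[0]-(np.array(b)-o)]
    r=least_squares(f,[.68,-.19,.04]);return np.r_[loc(r.x),r.x[2]*1000].round(1),r.fun.round(2)
if __name__=="__main__":
    print("tab",tri((403.4,208.2),(234.4,286.8)));print("ptip",tri((402.05,214.8),(237.2,283.7)))
    for z in(.044,.048): show("ptip","top",(402.05,214.8),z);show("pbase","top",(403.75,226.6),z);show("ptip","scene",(237.2,283.7),z);show("pmid","scene",(237.2,275.7),z)
    for z in(.05,.054):show("tabtop","top",(403.4,208.2),z); show("tabtop","scene",(234.4,286.8),z)
E
python3 tri.py
```

```text
tab (array([ 146.4, -212.3,   53.4]), array([ 0.23, -0.02,  0.24,  0.03]))
ptip (array([ 133. , -206.9,   46. ]), array([-0.08,  0.01, -0.08, -0.01]))
ptip top 0.044 [ 133.3 -207.4]
pbase top 0.044 [ 105.2 -205.9]
ptip scene 0.044 [ 131.7 -206.9]
pmid scene 0.044 [ 108.2 -206.2]
ptip top 0.048 [ 132.6 -206.7]
pbase top 0.048 [ 104.6 -205.1]
ptip scene 0.048 [ 134.4 -206.5]
pmid scene 0.048 [ 111.  -205.9]
tabtop top 0.05 [ 147.1 -212.4]
tabtop scene 0.05 [ 144.  -213.2]
tabtop top 0.054 [ 146.3 -211.7]
tabtop scene 0.054 [ 146.7 -212.8]
```

The triangulated gap is about 5.5 mm. I'll advance by that much and look again.

Run:
```python
from h import *
from m import loc
print(loc(robot.current_tool_pos()))
robot.line_to(w(20,-214.4,.110),velocity=.04,f_stop=25); robot.pause(.4)
print(loc(robot.current_tool_pos()),robot.current_contact_force(),robot.current_finger_gap(),robot.current_time_s())
snap(6)
a=cv2.imread('pics/top6.png')[198:233,385:430];b=cv2.imread('pics/scene6.png')[265:300,220:265]
f=lambda i:cv2.resize(i,None,fx=8.8,fy=14,interpolation=cv2.INTER_CUBIC)
cv2.imwrite('pics/z6.png',np.hstack([f(a),f(b)]))
```

```text
[  20.38411016 -207.64284335]
[  20.38222415 -212.93214039] [-1.45227624  3.04793403  6.22599044] 0.10946586546710652 17.15
```

View pics/z6.png

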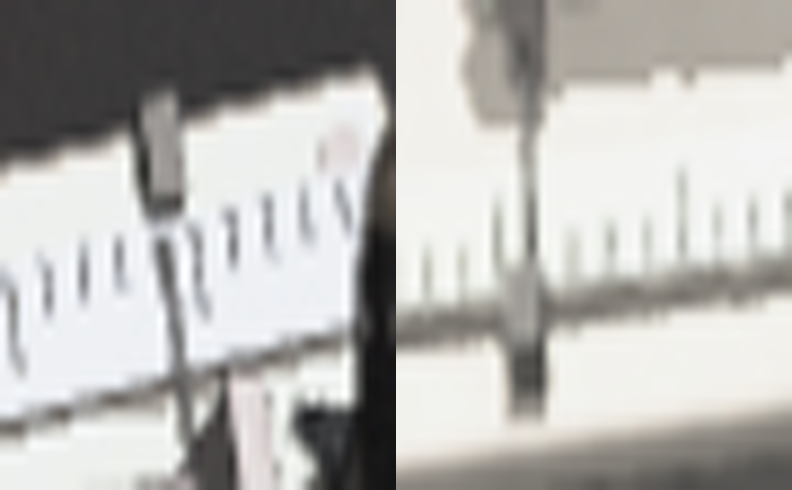

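Run:
```python
import cv2
t=cv2.imread('pics/top6.png',0);s=cv2.imread('pics/scene6.png',0)
print("top cols 397..410")
for r in range(202,228):print(r,t[r,397:411])
print("scene cols 228..242")
for r in range(274,297):print(r,s[r,228:243])
```

```text
top cols 397..410
202 [58 58 57 57 56 57 57 57 57 55 57 57 58 57]
203 [57 57 57 58 59 57 57 58 57 56 57 59 58 56]
204 [56 58 58 58 68 76 89 93 64 58 58 58 58 57]
205 [ 56  57  58  56 104 124 145 152  80  57  61  74  96 126]
206 [ 57  58  63  50 135 151 151 152 106 122 135 154 183 223]
207 [ 93 122 118  65 118 151 152 148 163 221 229 232 235 238]
208 [181 220 206 103  81 149 153 149 169 233 239 239 239 238]
209 [235 237 237 120  51 151 154 149 145 232 239 239 239 239]
210 [239 238 239 130  45 146 153 152 149 227 237 238 239 239]
211 [239 239 239 170  71 131 141 142 139 211 236 238 238 239]
212 [239 239 238 220 101  91  83  78  90 231 238 239 238 228]
213 [239 239 238 239 168 119 129 143 176 224 233 238 239 191]
214 [239 230 238 239 231 199 198 210 236 181 181 235 239 239]
215 [239 162 233 239 239 170 102 170 234 220 141 233 239 239]
216 [239 144 232 239 239 181  96 137 233 239 161 233 239 238]
217 [239 171 227 239 239 221 111 111 232 238 140 232 239 239]
218 [239 195 213 237 239 239 141 114 224 238 170 227 238 239]
219 [239 239 239 239 239 239 193 123 178 236 182 188 235 239]
220 [239
[... 1325 characters left out ...]
160 155 159 116 121 144 141 139 133 126]
287 [134 139 136 128 146 155 156 158 115 112 123 125 125 125 132]
288 [121 123 122 118 132 152 157 159 115 147 188 188 182 214 221]
289 [184 185 212 175 134 128 124 122  95 212 234 235 234 239 240]
290 [233 233 239 231 164 100  85  82  79 213 239 241 241 241 240]
291 [240 240 240 240 179  95  83  82  82 194 237 241 241 241 240]
292 [240 240 240 240 193 108  82  82  83 194 237 241 241 241 240]
293 [240 240 240 240 203 129 120 125 125 220 239 241 241 241 241]
294 [241 241 240 240 202 156 158 160 160 229 239 239 239 239 238]
295 [239 239 238 237 224 216 217 218 217 230 233 231 230 226 223]
296 [232 230 228 224 220 217 216 215 212 206 199 194 189 183 175]
```

Run:
```python
import m; from m import *
m.o=np.zeros(2)
for z in(.050,.054):
    for r,c in((206,402.85),(208,403.22),(210,403.55)): show("tab","top",(c,r),z)
    for r,c in((284.5,233.95),(286.5,233.95),(288,233.95)): show("tab","scene",(c,r),z)
for z in(.042,.046):
    for r,c in((215,403.),(217,403.44),(218,403.65),(219,404.07),(221,404.53),(222,404.66)): show("ptr","top",(c,r),z)
    for r,c in((276,234.45),(279,234.76),(281,234.79),(282,234.82)): show("ptr","scene",(c,r),z)
# marks check: 90 and 100 marks in top; 
for r,c in((215,398.1),(217,398.3),(215,406.9+.2),(217,407.0)): show("mark","top",(c,r),.038)
```

```text
tab top 0.05 [ 151.2 -213. ]
tab top 0.05 [ 146.4 -212.9]
tab top 0.05 [ 141.6 -212.8]
tab scene 0.05 [ 138.7 -213.1]
tab scene 0.05 [ 144.4 -213.2]
tab scene 0.05 [ 148.7 -213.3]
tab top 0.054 [ 150.4 -212.2]
tab top 0.054 [ 145.6 -212.2]
tab top 0.054 [ 140.9 -212. ]
tab scene 0.054 [ 141.4 -212.7]
tab scene 0.054 [ 147.1 -212.8]
tab scene 0.054 [ 151.4 -212.9]
ptr top 0.042 [ 131.6 -210.7]
ptr top 0.042 [ 126.8 -210.8]
ptr top 0.042 [ 124.3 -210.8]
ptr top 0.042 [ 121.8 -211.3]
ptr top 0.042 [ 117.  -211.5]
ptr top 0.042 [ 114.6 -211.3]
ptr scene 0.042 [ 108.3 -212.1]
ptr scene 0.042 [ 117.3 -211.5]
ptr scene 0.042 [ 123.2 -211.6]
ptr scene 0.042 [ 126.1 -211.6]
ptr top 0.046 [ 130.9 -210. ]
ptr top 0.046 [ 126.1 -210. ]
ptr top 0.046 [ 123.7 -210.1]
ptr top 0.046 [ 121.2 -210.6]
ptr top 0.046 [ 116.3 -210.7]
ptr top 0.046 [ 114.  -210.5]
ptr scene 0.046 [ 111.2 -211.7]
ptr scene 0.046 [ 120.1 -211.1]
ptr scene 0.046 [ 126.  -211.2]
ptr scene 0.046 [ 128.9 -211.2]
mark top 0.038 [ 134.3 -200.2]
mark top 0.038 [ 129.5 -199.7]
mark top 0.038 [ 130.7 -220.9]
mark top 0.038 [ 126.  -219.8]
```

Measured by pixel profiles, the pointer is still about 1.7 mm short of the tab in both views. I'll correct that and check again.

Run:
```python
from h import *
from m import loc
robot.line_to(w(20,-216.1,.110),velocity=.03,f_stop=25); robot.pause(.5)
print(loc(robot.current_tool_pos()),robot.current_contact_force(),robot.current_finger_gap(),robot.current_time_s())
snap(7)
a=cv2.imread('pics/top7.png')[198:233,385:430];b=cv2.imread('pics/scene7.png')[265:300,220:265]
f=lambda i:cv2.resize(i,None,fx=8.8,fy=14,interpolation=cv2.INTER_CUBIC)
cv2.imwrite('pics/z7.png',np.hstack([f(a),f(b)]))
t=cv2.imread('pics/top7.png',0);s=cv2.imread('pics/scene7.png',0)
for r in range(204,226):print(r,t[r,397:412])
for r in range(274,293):print(r,s[r,228:243])
```

```text
[  20.37730152 -214.54590901] [-1.39640846  2.47533542  5.86938668] 0.11075093361729593 18.0
204 [58 58 58 58 66 78 88 93 64 59 58 57 56 57 57]
205 [ 57  59  58  56 104 124 145 151  79  57  60  75  95 126 127]
206 [ 57  59  63  51 136 152 151 151 107 123 135 154 184 223 228]
207 [ 94 122 118  66 118 151 152 147 163 221 229 232 235 238 238]
208 [181 220 205 102  82 148 152 150 168 234 238 238 239 238 239]
209 [235 236 238 120  51 151 153 148 146 232 239 239 238 239 239]
210 [238 238 239 130  46 146 154 152 149 226 237 238 238 239 239]
211 [239 239 238 171  71 131 140 141 141 211 236 238 238 238 239]
212 [239 239 239 220 102  90  83  77  90 231 239 239 239 229 228]
213 [239 239 238 239 168 118 143 135 174 224 232 238 239 191 154]
214 [239 229 238 239 232 200 224 182 230 180 182 235 239 239 160]
215 [239 162 233 239 239 169 138 118 202 216 141 232 239 238 125]
216 [239 145 232 239 239 181 125 108 178 235 162 233 239 239 154]
217 [239 170 227 239 239 220 174 103 167 235 140 232 239 239 220]
218 [239 195 213 237 239 239 220 136 128 233 169 228 238 239 239]
219 [239 239 239 239 239 239 239
[... 983 characters left out ...]
215 138 159 235 243 243 221 215 239 243]
283 [235 243 243 178 215 208 158 146 219 241 243 215 212 239 243]
284 [235 243 243 196 184 176 160 160 180 229 237 210 206 225 229]
285 [228 231 228 206 180 161 154 157 140 180 203 185 178 171 164]
286 [186 184 176 168 171 160 155 158 116 121 145 142 140 133 126]
287 [134 139 136 128 146 155 156 158 115 112 123 124 124 125 133]
288 [121 122 122 118 132 151 157 158 114 147 187 188 183 214 222]
289 [184 184 212 175 134 127 124 122  95 212 234 235 234 239 240]
290 [233 233 238 231 165  99  85  82  80 213 239 241 241 241 240]
291 [240 240 240 240 179  95  82  82  83 194 237 241 241 241 240]
292 [240 240 240 240 193 108  82  82  82 194 237 241 241 241 240]
```

View pics/z7.png

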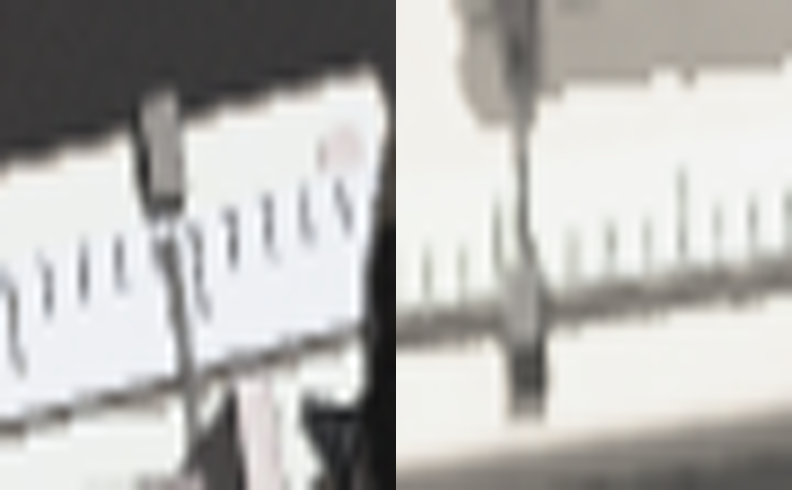

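View pics/s7.png

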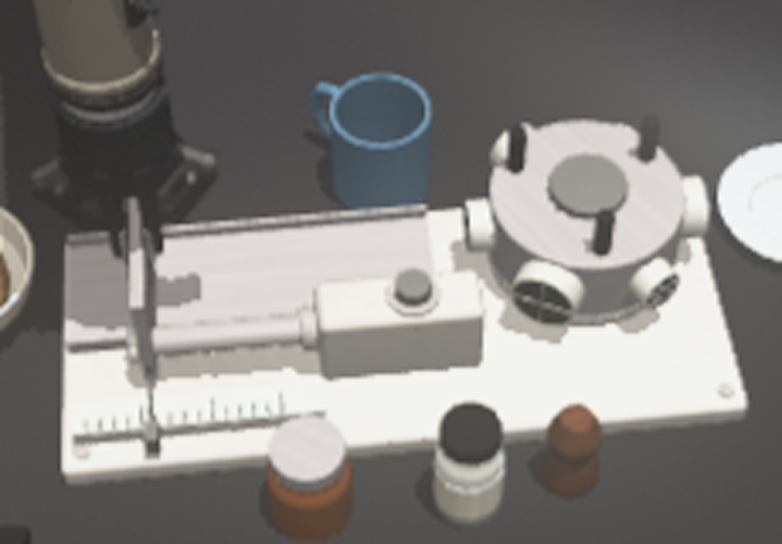

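The pointer at (151,410) lines up with the tab at (152,432). The turret is on its new position, and nothing else has moved.

Run:
```python
from h import *
print(robot.current_finger_gap(),robot.current_time_s()); workorder.close_job()
```

```text
0.1145137542807806 18.1
the job is handed in; nothing more can be done
```

The cutter is set up and the job is handed in at about 18 s, with the arm still holding the gauge at the tab.

- **Turret:** I gripped peg_near and swung it one click (60°) clockwise. After I let go, both cameras showed it resting in the next position.
- **Lock button:** I pressed it with the fingers shut. The gauge arm sprang out to about the 30 mm mark.
- **Gauge:** I gripped the stop plate at 40 N and drew it out in three small steps, checking against the tab each time.

**Last checks:**
- **Pointer:** It stands at the middle of the tab, at about 92–94 mm on the scale. The top view put it about 0.3–0.6 mm short and the scene view about 0.3 mm past. An earlier reading of the scene view gave about 1 mm past, so the position is good to about 1 mm.
- **Tab and other things:** The tab's pixels did not change between the last two pictures. Everything else in view is where it was.
- **Grip:** The finger opening read 0.111 after the last move and 0.115 just before handing in. No check of the grip failed.

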